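Start an image capture on the microscope

ROBOT

A 6-joint arm with a two-finger parallel gripper is mounted at the origin on the work surface. World frame = base frame: x ahead of the robot, y to its left, z up, the work surface at z = 0. Lengths are in m, angles in rad, forces in N, time in s.
With the tool pointing down it reaches from about 0.25 to 0.775 m from the base axis. Payload 4 kg.
Tool frame: the origin (TCP) lies between the finger pads; the fingertips stand 11 mm ahead of it and the grasp point (between the pads) lies 8 mm behind it; x points along the fingers, y is the direction in which the jaws open and shut, and the axes are right-handed (so a half turn about x gives the same grasp; the last joint's range is limited). The gripper opens to 94 mm and grips with 3 to 60 N. Pads are 16 mm wide; open, the fingers measure 119 mm over their backs; the gripper's body (75 mm by 177 mm) begins 78 mm behind the grasp point.
Start: joints at [-1.206, 0.087, 1.371, -0, 1.684, -0.103], TCP at [0.248, -0.491, 0.217] pointing down, gripper open.
Joint ranges: [-3.1, 3.1], [-0.76, 2.03], [0.27, 2.55], [-1.08, 4.22], [0.17, 2.65], [-2.57, 2.57]. Speed limits (rad/s): [2.79, 2.79, 3.14, 3.14, 3.14, 3.14].

INTERFACE

Orientations are given as a unit quaternion [w, x, y, z].
In Python, from rig import env, eyes, search_frame, cut_out gives the robot as it stands.
- The arm moves only by the tool send_rows, never from a script. Its argument "increments" is a list of rows, each a list of 7 numbers: the shift along the world's x, y, z in m, then the turn, a rotation vector about the world's x, y, z in rad, then the gripper command: -1 is shut, 1 is fully open, values between are in proportion. In form: [[x, y, z, wx, wy, wz, claw], ...]. A call has 1 to 5 rows; each row is the pose to reach, as a shift and turn from the pose commanded when the call began; what a row does not reach only later rows make up. A row lasts 1/8 s, in which the tool goes at most 62.5 mm and 10.7 degrees, less where a joint would pass 70% of its speed; a pose out of reach is approached as far as the arm can. A call with a gripper value outside its range is refused whole. The fingers move at their own pace and stop on an object; "newtons" is the grip in N (left out, the last holds). Time passes only in rows, so rows that repeat a pose let the fingers close. It gives the time, the measured TCP pose, the force and the opening at its end, in the units of the state.
- env.sense(): the state, without advancing time (a new reading comes with each control period).
- eyes.camera(name): name is "side" or "top"; returns a dict with "image" (400x640x3 uint8, blue, green, red), "vertical_fov" (degrees; the focal length in pixels is half the picture's height over the tangent of half this angle, whatever the lens; pixels are square), "cx", "cy" (the principal point, pixels), "pose" (4x4, takes a point from camera to world coordinates). Camera axes: x right, y up, looking along -z (the intrinsics and any distortion apply to the point x, -y, -z); pixel columns grow to the right and rows downward; lengths in m; the calibration is good to about 2 mm. A picture is of the moment at which its call begins. There is no depth.
- env.sign_off(): hands the job in, once; it reports no verdict.
Trained networks look in the newest picture that a camera, given by its name, has taken for a name from the list of things; names that differ only in an ending like _2 or _b are one class to them, and where a whole thing is asked for, a point or a joint stands for the part that bears it (a point fixed in the world has none). Each returns a list of dicts, best first, with "p" (0 to 1); they miss things now and then, are a little off and sometimes report something else, mostly with a low value. They report only what shows in the picture. A call takes as long as a camera call.
- search_frame(query, camera): "uv" ([column, row] in pixels, amid what is visible of it).
- cut_out(query, camera): "pixels" (400x640 bool, what is visible of it) and "uv" ([column, row] in pixels, amid what is visible of it).
The state is a dict: "clock": time; "joints": joint angles; "qd": joint speeds; "joint_torque": joint torques, N m; "position": TCP position; "eef_rot": TCP orientation; "contact_force": force on the tool from outside, world axes, zero at the start; "torque": the same for the moment, N m; "width": finger opening in m.
Only numpy, scipy, OpenCV 4.12 (cv2) and the standard library are available. Lean on these libraries where they do the work, as an engineer would, in place of code of your own. Each camera call takes 0.05 s, during which the arm holds its last target. There are 200 camera calls.

TASK

Take a picture of the flask with fingertip pushes alone: switch the lamp on by pressing down the white-dotted half of the black rocker, then push the orange plate until the flask carrier is fully home, then press the blue key fully down so that it stays down and locks the carrier, and last press the green key fully down and let it come up again. Do not press the red key or touch the flask on the carrier, and leave the loose things standing about where they are.

Things in the scene. Friction and masses are not known exactly. Their poses are not given: they have to be found in the camera images.
- rocker (a joint): Lamp rocker: hinge angle in rad. 0 = off (the half with the white dot raised), 0.4 = fully on (that half level and down against its stop). Stays where it is left; takes about 3 N at the end of the half to turn it.
- rocker_dot (a point): White dot on top of the half of the black lamp rocker that switches it on, 17 mm from the pivot. Rocker 52 x 30 mm: two 26 mm halves in a shallow V, the dotted one on the console's +x side. Off, that half slopes up 0.4 rad, its outer end about 10 mm above the pivot; pressed straight down it turns until level, its top 62 mm above the bench (the dot sinks 6 mm). The point tilts with it.
- carrier (a joint): Stage carrier slide in m: 0 = fully home against its stop under the lamp head, positive = drawn out towards the robot (at most 0.10). Starts drawn out; slides stiffly (about 3 N), does not spring back.
- push_plate (a point): Middle of the top edge of the outer face of the carrier's upright orange push plate, which faces the microscope's -x (the robot). Plate 96 mm wide, 40 mm high, 6 mm thick; its lower edge is just above the black deck. Moves with the carrier; home is towards the microscope's +x.
- microscope: White microscope fixed to the bench. Origin at bench level, 10 mm in front of the centre of its 320 x 220 mm base; +x is the way the carrier goes home. Black deck top 70 mm above the bench. A column at the back left (+x, +y) corner carries a black lamp head, 56 mm across, 35 mm to +x of the origin, 185 to 320 mm above the bench. At home the push plate's face is 91 mm to -x of the origin.
- flask: Clear culture flask with blue cap clamped on the carrier, 77 x 48 x 24 mm, origin under the middle of its body, 126 mm behind (+x) the face of the push plate. Its top lies 10 mm below the top of the push plate. Not to be touched.
- console: White control console fixed to the bench, 180 (x) x 165 (y) x 45 mm, origin under its centre; its axes give the direction of the rocker. Four controls stand on its top in a 2 x 2 pattern, 76 mm apart in x and 68 mm in y; which control is in which place changes.
- blue_key (a joint): Blue carrier-lock key: how far it is down, in m, 0 up to 0.006 fully down. Latching: needs about 4 N and stays down when let go.
- blue_top (a point): Middle of the top of the round blue key, 30 mm across, 63 mm above the bench when up; moves straight down 6 mm. Its black mount is 40 mm across and 12 mm below the key's raised top.
- green_key (a joint): Green capture key: how far it is down, in m, 0 up to 0.006 fully down. Spring key: 5 N takes it fully down, comes up again when let go.
- green_top (a point): Middle of the top of the round green key; same sizes as the blue key.
- red_key (a joint): Red key: how far it is down, in m, 0 up to 0.006. Same spring key as the green one. Not to be pressed.
- red_top (a point): Middle of the top of the round red key; same sizes as the blue key.
- vial: small capped vial, 22 mm across, 38 mm high, standing loose on the microscope's black deck beside the carrier. Origin in the middle of its underside; to be left alone.
- dish: round culture dish, 60 mm across, 15 mm high, loose on the bench between robot and microscope. Origin in the middle of its underside; to be left alone.
- spare_flask: second culture flask lying loose on the bench, 77 x 48 x 24 mm, blue cap. Origin on its underside, near its middle; to be left alone.
- media_bottle: amber bottle, 64 mm across, 120 mm high, loose. Origin in the middle of its underside; to be left alone.
- swab_jar: glass jar, blue lid, 60 mm across, 80 mm high, loose. Origin in the middle of its underside; to be left alone.
- tip_box: white and blue pipette-tip box, 85 x 120 x 67 mm, loose. Origin in the middle of its underside; to be left alone.
- pipette: pipette lying loose on the bench, 220 mm long, 26 mm thick. Origin on its underside, near its middle; to be left alone.

How it is judged:
On the way, in this order (a step that is already met when the one before it is completed fails the run):
1. the lamp rocker is pressed on (value of joint rocker above 0.32 rad), for 0.1 s.
2. the carrier is pushed fully home (value of joint carrier below 0.004 m and value of joint rocker above 0.32 rad), for 0.2 s.
3. the blue key is pressed down and latched (all of step 2 and value of joint blue_key above 0.0045 m), for 0.1 s.
4. the green key is pressed fully down (all of step 3 and value of joint green_key above 0.0045 m), for 0.05 s.
At the end, for the whole second after the job is handed in: Lamp rocker on (above 0.32 of 0.4 rad), carrier home to within 4 mm, blue key down by more than 4.5 of its 6 mm, green and red keys up to within 1.5 mm, and every loose thing within 25 mm of where it stood (all of step 3 and value of joint each of green_key, red_key below 0.0015 m and distance of each of vial, dish, spare_flask, media_bottle, swab_jar, tip_box, pipette from where it was at the start of the episode below 0.025 m); the robot touches nothing.
It fails at once if the carrier is brought home while the lamp is off (value of joint carrier below 0.004 m and value of joint rocker below 0.25 rad).
It fails at once if a key is pressed out of turn: blue while the carrier is not home, or green before blue is down ((value of joint blue_key above 0.003 m and value of joint carrier above 0.006 m) or (value of joint green_key above 0.003 m and value of joint blue_key below 0.004 m)).
It fails at once if the red key is pressed (value of joint red_key above 0.003 m).
It fails at once if the flask on the carrier is touched (contact force between flask and the fingers above 1 N or contact force between flask and the arm above 1 N).
It fails at once if a loose thing is lifted, carried, knocked over or shoved away (distance of any of vial, dish, spare_flask, media_bottle, swab_jar, tip_box, pipette from where it was at the start of the episode above 0.03 m or angle between any of vial, dish, spare_flask, media_bottle, swab_jar, tip_box, pipette's own z axis and vertical above 0.6 rad).
It also fails if it takes over 61 s, if anything falls off the work surface, if the arm or the gripper's body presses on something with over 40 N, if the wrist force passes 120 N, or if a joint passes its speed limit or range.

## Working session

There is one attempt and no reset: what is moved stays moved. The work goes in short steps, Python scripts to look and compute and a tool call to move; the robot and the scene stay as the last step left them, time stands still between calls to the robot, and variables do not carry over. Pictures are saved under pics/ and viewed, about 8 in all and at most 12, crops included, and the job is handed in when it is done.

Besides the shell and the picture viewer there is one more tool, called as name(argument=value, ...) on one line, values as JSON. send_rows: Moves the arm, as the interface text tells. Its arguments: {"type":"object","properties":{"increments":{"type":"array"},"newtons":{"type":"number"}},"required":["increments"]}

```bash
mkdir -p pics; cat > h.py <<'E'
import numpy as np, cv2
from rig import env, eyes, search_frame, cut_out
def ray(c,uv):
    f=200/np.tan(np.radians(c["vertical_fov"])/2)
    d=np.array([(uv[0]-c["cx"])/f,-(uv[1]-c["cy"])/f,-1.]); P=np.array(c["pose"])
    return P[:3,3],P[:3,:3]@d
def atz(c,uv,z):
    o,d=ray(c,uv); return o+d*(z-o[2])/d[2]
def proj(c,p):
    f=200/np.tan(np.radians(c["vertical_fov"])/2); P=np.array(c["pose"])
    q=P[:3,:3].T@(np.array(p)-P[:3,3]); return [c["cx"]+f*q[0]/-q[2], c["cy"]-f*q[1]/-q[2]]
E
python3 - <<'E'
from h import *
np.set_printoptions(precision=4,suppress=True)
Z=dict(rocker_dot=.068,push_plate=.112,blue_top=.063,green_top=.063,red_top=.063,vial=.09,dish=.01,spare_flask=.012,media_bottle=.06,swab_jar=.04,tip_box=.05,pipette=.013,flask=.09,console=.045,microscope=.07)
for n in("top","side"):
    c=eyes.camera(n); cv2.imwrite(f"pics/{n}0.png",c["image"]); print(n,{k:v for k,v in c.items() if k!="image"})
    for q,z in Z.items():
        r=search_frame(q,n)[:2]
        for a in r: print(q,round(a["p"],2),np.round(a["uv"],1),atz(c,a["uv"],z))
print(env.sense())
E
```

```text
top {'vertical_fov': 55.84245259403711, 'cx': 318.0712074531787, 'cy': 203.1711689009368, 'pose': array([[-0.008 ,  0.9813, -0.1923,  0.2744],
       [-0.9999, -0.005 ,  0.0157, -0.0075],
       [ 0.0144,  0.1924,  0.9812,  1.2197],
       [ 0.    ,  0.    ,  0.    ,  1.    ]])}
rocker_dot 0.53 [383.8 185.5] [ 0.5557 -0.2332  0.068 ]
push_plate 0.63 [172.9 230.9] [0.4108 0.4012 0.112 ]
push_plate 0.62 [269.3 176.5] [0.5745 0.1218 0.112 ]
blue_top 0.54 [380.4 206.5] [ 0.4895 -0.2207  0.063 ]
green_top 0.51 [403.7 216.1] [ 0.4587 -0.2922  0.063 ]
red_top 0.46 [403.8 186.2] [ 0.5544 -0.2975  0.063 ]
vial 0.48 [395.9 202.1] [ 0.4979 -0.2639  0.09  ]
dish 0.85 [299.8 237.2] [0.4006 0.0327 0.01  ]
spare_flask 0.69 [174.5 227.9] [0.4328 0.4336 0.012 ]
media_bottle 0.57 [461.4 175.2] [ 0.5904 -0.4849  0.06  ]
swab_jar 0.95 [170.3 164.1] [0.6368 0.4504 0.04  ]
swab_jar 0.33 [174.6 227.6] [0.43   0.4232 0.04  ]
pipette 0.9 [410.8 279.3] [ 0.2654 -0.3165  0.013 ]
pipette 0.48 [298.1 238.3] [0.3968 0.038  0.013 ]
flask 0.52 [269.7 164.5] [0.619  0.1238 0.09  ]
flask 0.5 [394.1 203.7] [ 0.493  -0
[... 1173 characters left out ...]
3277 -0.3256  0.013 ]
pipette 0.43 [286.7 160.4] [0.4289 0.4444 0.013 ]
flask 0.81 [352.2 180.1] [0.6261 0.1458 0.09  ]
console 0.61 [341.7 298.5] [ 0.5036 -0.3073  0.045 ]
microscope 0.74 [371.  185.4] [0.6899 0.1363 0.07  ]
{'clock': 1.6, 'joints': array([-1.2061,  0.0872,  1.3707, -0.    ,  1.6836, -0.1031]), 'qd': array([ 0.0011, -0.0012, -0.0002, -0.0003,  0.0016, -0.0006]), 'joint_torque': array([  0.0002, -34.0034, -30.2588,   0.0717,   0.0237,   0.    ]), 'position': array([ 0.248 , -0.4909,  0.2165]), 'eef_rot': array([ 0.1639,  0.6879,  0.1639, -0.6878]), 'contact_force': array([ 0.725 , -0.1155, -0.4526]), 'torque': array([ 0.0116, -0.0032,  0.0398]), 'width': 0.09405086305925485}
```

View pics/top0.png

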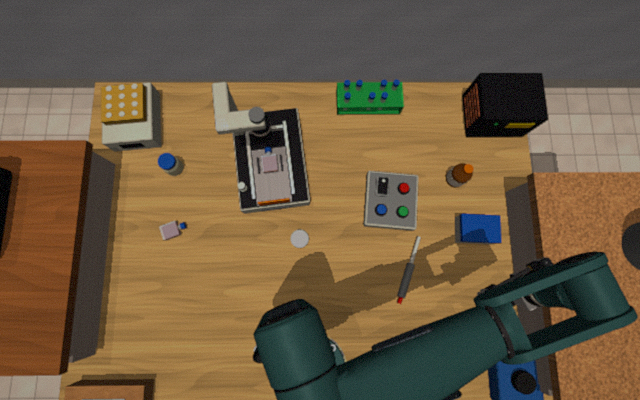

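View pics/side0.png

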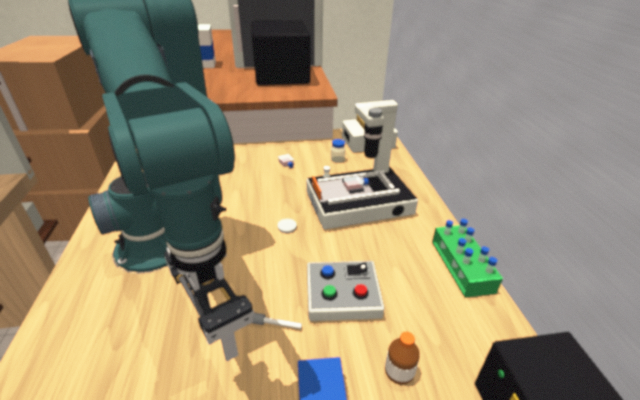

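The top view shows the console with the rocker at (383,186), red (404,188), blue (381,210) and green (403,212). The orange plate is at (273,202), the dish at (300,239), and the vial at (242,187) on the deck's left edge. Next I'll refine with colour and close-ups.

```bash
python3 - <<'E'
from h import *
np.set_printoptions(precision=4,suppress=True)
R={"top":dict(blue=(370,198,392,222),green=(392,200,416,222),red=(395,178,416,198),orange=(250,190,300,215)),
"side":dict(blue=(314,260,340,282),green=(316,282,342,300),red=(346,280,375,300),orange=(300,170,325,205))}
H=dict(blue=(100,130),green=(45,85),red=(170,10),orange=(6,22))
ims=[]
for n in R:
    c=eyes.camera(n); im=c["image"]; hsv=cv2.cvtColor(im,cv2.COLOR_BGR2HSV)
    for k,(a,b,x,y) in R[n].items():
        h=hsv[b:y,a:x]; lo,hi=H[k]
        m=((h[...,0]>=lo)&(h[...,0]<=hi)) if lo<hi else ((h[...,0]>=lo)|(h[...,0]<=hi))
        m&=(h[...,1]>150)&(h[...,2]>60)
        v,u=np.nonzero(m); uv=[u.mean()+a,v.mean()+b]
        print(n,k,m.sum(),np.round(uv,1),atz(c,uv,.063 if k!="orange" else .1),"bbox",u.min()+a,u.max()+a,v.min()+b,v.max()+b)
        if k=="orange":
            for e in (u.min(),u.max()): w=v[u==e]+b; print("end",e+a,w.min(),w.max(),atz(c,[e+a,w.min()],.112),atz(c,[e+a,w.max()],.112))
    for (a,b,x,y) in [((360,165,425,235),(225,100,320,220)),((300,250,390,320),(295,90,425,230))][n=="side"]:
        ims.append(cv2.resize(im[b:y,a:x],(400,300),interpolation=cv2.INTER_CUBIC))
cv2.imwrite("pics/crop.png",np.vstack([np.hstack(ims[:2]),np.hstack(ims[2:])]))
E
```

```text
top blue 77 [381.1 208.7] [ 0.4824 -0.2227  0.063 ] bbox 377 386 204 213
top green 73 [402.7 210.8] [ 0.4753 -0.29    0.063 ] bbox 398 407 206 215
top red 77 [403.7 187.4] [ 0.5504 -0.2971  0.063 ] bbox 399 408 183 192
top orange 128 [274.1 202.4] [0.497  0.1072 0.1   ] bbox 252 299 198 214
end 252 214 214 [0.4598 0.1711 0.112 ] [0.4598 0.1711 0.112 ]
end 299 209 209 [0.4741 0.0318 0.112 ] [0.4741 0.0318 0.112 ]
side blue 88 [327.1 270.8] [ 0.4804 -0.2289  0.063 ] bbox 322 332 266 275
side green 78 [329.1 291.2] [ 0.4741 -0.2963  0.063 ] bbox 324 334 287 295
side red 114 [360.4 290.1] [ 0.5494 -0.3031  0.063 ] bbox 355 366 285 295
side orange 86 [315.7 186.1] [0.4983 0.1093 0.1   ] bbox 312 320 176 198
end 312 177 181 [0.4913 0.1462 0.112 ] [0.4881 0.1221 0.112 ]
end 320 197 197 [0.5001 0.0296 0.112 ] [0.5001 0.0296 0.112 ]
```

View pics/crop.png

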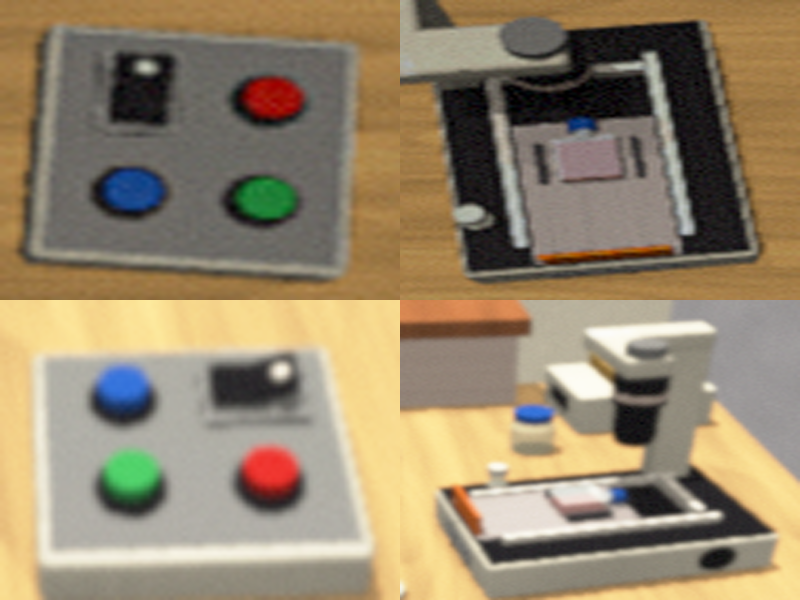

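send_rows(increments=[[0.03, 0.025, 0, 0, 0, -0.11, -1], [0.07, 0.055, 0, 0, 0, -0.22, -1], [0.11, 0.087, 0, 0, 0, -0.33, -1], [0.15, 0.118, 0, 0, 0, -0.44, -1], [0.19, 0.15, 0, 0, 0, -0.56, -1]], newtons=30)

```text
clock: 2.33
position: [0.4392, -0.3399, 0.2166]
eef_rot: [-0.034, 0.706, -0.034, -0.706]
contact_force: [0.3, -0.8, -0.5]
width: 0.0471
```

send_rows(increments=[[0.04, 0.03, -0.02, 0, 0, 0, -1], [0.08, 0.06, -0.04, 0, 0, 0, -1], [0.11, 0.085, -0.06, 0, 0, 0, -1], [0.135, 0.107, -0.08, 0, 0, 0, -1], [0.135, 0.107, -0.11, 0, 0, 0, -1]])

```text
clock: 2.95
position: [0.5753, -0.2322, 0.1065]
eef_rot: [-0.031, 0.707, -0.032, -0.706]
contact_force: [-0.3, -0.1, -0.0]
width: 0.0006
```

```bash
python3 - <<'E'
from h import *
s=env.sense(); print(s["clock"],s["position"],s["eef_rot"],s["width"],s["contact_force"])
ims=[]
for n,(a,b,x,y) in dict(top=(340,150,440,225),side=(290,220,410,310)).items():
    c=eyes.camera(n); im=c["image"].copy(); s=env.sense()
    tip=s["position"]-[0,0,.011]; print(n,proj(c,tip),proj(c,[.5735,-.2343,.068]))
    ims.append(cv2.resize(im[b:y,a:x],(400,300),interpolation=cv2.INTER_CUBIC))
cv2.imwrite("pics/c1.png",np.hstack(ims))
E
```

```text
2.95 [ 0.5753259  -0.23218719  0.10652492] [-0.03115563  0.70727166 -0.03151159 -0.70555166] 0.0005694202729075566 [-0.30967416 -0.08382136 -0.02351928]
top [np.float64(384.3686089067854), np.float64(178.8173399026557)] [np.float64(383.9097521496883), np.float64(180.0220676158433)]
side [np.float64(363.0938034016817), np.float64(260.30888382764635)] [np.float64(363.51828456015534), np.float64(267.3618940386643)]
```

View pics/c1.png

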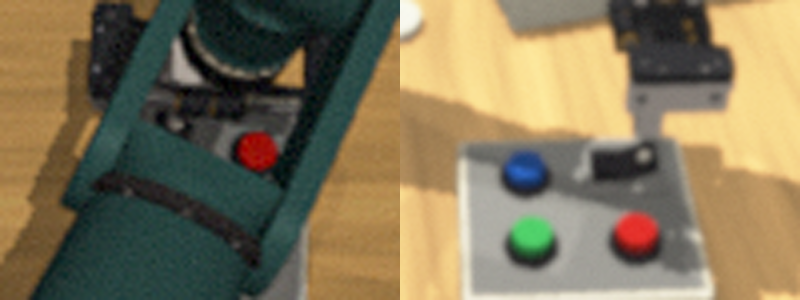

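The side view has the fingertip at (364,262) and the white dot at (363.5,267). Both match the projections, so I'm pressing down.

send_rows(increments=[[-0.001, -0.002, -0.015, 0, 0, 0, -1], [-0.001, -0.002, -0.025, 0, 0, 0, -1], [-0.001, -0.002, -0.031, 0, 0, 0, -1], [-0.001, -0.002, -0.035, 0, 0, 0, -1], [-0.001, -0.002, -0.036, 0, 0, 0, -1]])

```text
clock: 3.68
position: [0.5747, -0.2371, 0.0735]
eef_rot: [-0.032, 0.709, -0.034, -0.704]
contact_force: [4.3, -0.1, 7.8]
width: 0.0001
```

send_rows(increments=[[0, 0.002, -0.002, 0, 0, 0, -1], [0, 0.002, -0.003, 0, 0, 0, -1], [0, 0.002, -0.003, 0, 0, 0, -1]])

```text
clock: 4.05
position: [0.5748, -0.237, 0.0733]
eef_rot: [-0.03, 0.71, -0.035, -0.703]
contact_force: [0.7, -2.4, 12.2]
width: 0.0003
```

send_rows(increments=[[0, 0, 0.02, 0, 0, 0, -1], [0, 0, 0.05, 0, 0, 0, -1], [0, 0, 0.09, 0, 0, 0, -1], [-0.03, 0.03, 0.11, 0, 0, 0.05, -1], [-0.06, 0.07, 0.11, 0, 0, 0.1, -1]])

```text
clock: 4.68
position: [0.5119, -0.1641, 0.18]
eef_rot: [0.003, 0.708, 0.002, -0.706]
contact_force: [-0.1, 0.6, -0.0]
width: 0.0003
```

send_rows(increments=[[-0.015, 0.04, 0, 0, 0, 0.05, -1], [-0.03, 0.08, 0, 0, 0, 0.1, -1], [-0.045, 0.12, 0, 0, 0, 0.1, -1], [-0.06, 0.16, 0, 0, 0, 0.1, -1], [-0.07, 0.2, 0, 0, 0, 0.1, -1]])

```text
clock: 5.3
position: [0.4405, 0.0372, 0.1776]
eef_rot: [-0.038, -0.706, -0.038, 0.707]
contact_force: [1.0, -0.9, 0.5]
width: 0.0004
```

```bash
python3 - <<'E'
from h import *
s=env.sense(); print(s["clock"],s["position"],s["eef_rot"],s["width"],s["contact_force"])
ims=[]
for n,(a,b,x,y) in dict(top=(220,90,320,220),side=(290,150,420,310)).items():
    c=eyes.camera(n); im=c["image"].copy(); s=env.sense()
    print(n,proj(c,s["position"]-[0,0,.011]), search_frame("rocker_dot",n)[:1])
    ims.append(cv2.resize(im[b:y,a:x],(400,480),interpolation=cv2.INTER_CUBIC))
cv2.imwrite("pics/c2.png",np.hstack(ims))
E
```

```text
5.3 [0.4405342  0.03719542 0.17761209] [-0.0379215  -0.70566585 -0.03796124  0.70651016] 0.00042386142100052783 [ 1.03127052 -0.88245033  0.53589599]
top [np.float64(294.9225035949857), np.float64(217.6908724978287)] [{'uv': [383.6, 185.4], 'p': 0.6}]
side [np.float64(299.82700896779215), np.float64(181.51572330138853)] [{'uv': [355.5, 268.1], 'p': 0.73}]
```

View pics/c2.png

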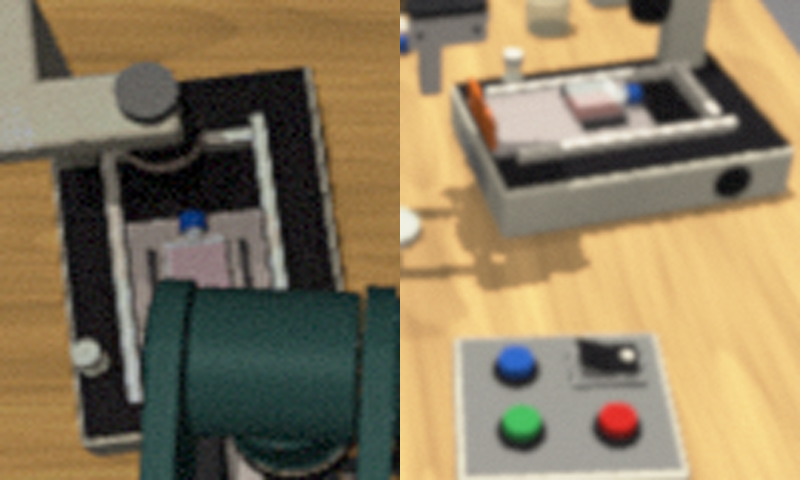

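send_rows(increments=[[0.005, 0.03, 0, 0, 0, 0, -1], [0.015, 0.066, -0.01, 0, 0, 0, -1], [0.015, 0.066, -0.04, 0, 0, 0, -1], [0.015, 0.066, -0.07, 0, 0, 0, -1], [0.015, 0.066, -0.082, 0, 0, 0, -1]])

```text
clock: 6.12
position: [0.456, 0.1008, 0.0934]
eef_rot: [-0.038, -0.705, -0.037, 0.708]
contact_force: [0.3, -0.4, 0.2]
width: 0.0002
```

send_rows(increments=[[0.01, 0.001, 0, 0, 0, 0, -1], [0.02, 0.002, 0, 0, 0, 0, -1], [0.028, 0.003, 0, 0, 0, 0, -1], [0.036, 0.004, 0, 0, 0, 0, -1], [0.044, 0.005, 0, 0, 0, 0, -1]])

```text
clock: 6.75
position: [0.5011, 0.1071, 0.0959]
eef_rot: [-0.038, -0.706, -0.038, 0.706]
contact_force: [-3.0, -1.1, 2.0]
width: 0.0005
```

send_rows(increments=[[0.01, 0.001, 0, 0, 0, 0, -1], [0.02, 0.002, 0, 0, 0, 0, -1], [0.026, 0.003, 0, 0, 0, 0, -1], [0.032, 0.003, 0, 0, 0, 0, -1], [0.036, 0.004, 0, 0, 0, 0, -1]])

```text
clock: 7.38
position: [0.5371, 0.111, 0.0952]
eef_rot: [-0.038, -0.706, -0.038, 0.706]
contact_force: [-4.5, -0.4, 0.6]
width: 0.0004
```

send_rows(increments=[[0.004, 0, 0, 0, 0, 0, -1], [0.008, 0.001, 0, 0, 0, 0, -1], [0.012, 0.001, 0, 0, 0, 0, -1]])

```text
clock: 7.75
position: [0.5416, 0.1115, 0.0953]
eef_rot: [-0.039, -0.699, -0.038, 0.713]
contact_force: [-27.7, -1.8, 17.3]
width: 0.0004
```

The force jumped to 28 N, so the carrier is at its stop. I'll hold briefly, back off and check.

send_rows(increments=[[0, 0, 0, 0, 0, 0, -1], [0, 0, 0, 0, 0, 0, -1], [-0.03, -0.003, 0, 0, 0, 0, -1], [-0.06, -0.006, 0.01, 0, 0, 0, -1], [-0.085, -0.008, 0.05, 0, 0, 0, -1]])

```text
clock: 8.38
position: [0.4623, 0.1033, 0.1434]
eef_rot: [-0.038, -0.705, -0.037, 0.707]
contact_force: [0.6, 0.5, -0.1]
width: 0.0009
```

send_rows(increments=[[0, -0.03, 0.03, 0, 0, -0.05, -1], [0, -0.08, 0.03, 0, 0, -0.1, -1], [0, -0.13, 0.03, 0, 0, -0.1, -1], [0.005, -0.18, 0.03, 0, 0, -0.1, -1], [0.01, -0.23, 0.03, 0, 0, -0.1, -1]])

```text
clock: 9.0
position: [0.475, -0.1285, 0.176]
eef_rot: [0.003, 0.708, 0.002, -0.706]
contact_force: [0.8, 0.1, 0.2]
width: 0.0004
```

```bash
python3 - <<'E'
from h import *
s=env.sense(); print(s["clock"],s["position"],s["eef_rot"],s["contact_force"])
ims=[]
for n,(a,b,x,y) in dict(top=(220,90,320,220),side=(290,150,420,310)).items():
    c=eyes.camera(n); im=c["image"].copy()
    ims.append(cv2.resize(im[b:y,a:x],(400,480),interpolation=cv2.INTER_CUBIC))
cv2.imwrite("pics/c3.png",np.hstack(ims))
E
```

```text
9.0 [ 0.47496151 -0.12854922  0.17602742] [ 0.00341736  0.70829017  0.00168627 -0.70591113] [0.7747589  0.13739555 0.15456766]
```

View pics/c3.png

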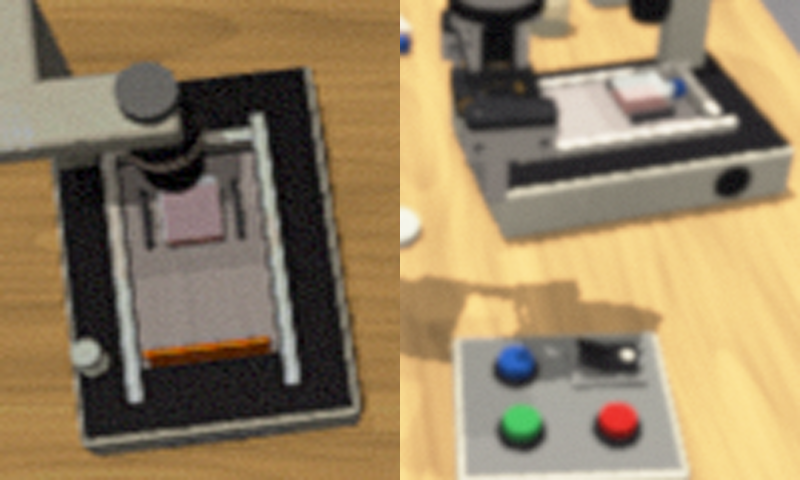

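The top view shows the carrier up against the back bar, with the plate about 60 mm behind the front edge, so it is home. The vial hasn't moved and the rocker is still on. Blue is next.

send_rows(increments=[[0.004, -0.05, 0, 0, 0, 0, -1], [0.007, -0.098, 0, 0, 0, 0, -1], [0.007, -0.098, -0.04, 0, 0, 0, -1], [0.007, -0.098, -0.08, 0, 0, 0, -1], [0.007, -0.098, -0.085, 0, 0, 0, -1]])

```text
clock: 9.72
position: [0.4794, -0.2228, 0.0872]
eef_rot: [-0.002, -0.705, -0.004, 0.709]
contact_force: [-0.6, 0.4, -0.2]
width: 0.0005
```

send_rows(increments=[[0, 0, -0.01, 0, 0, 0, -1], [0, 0, -0.016, 0, 0, 0, -1], [0, 0, -0.02, 0, 0, 0, -1], [0, 0, -0.025, 0, 0, 0, -1], [0, 0, -0.026, 0, 0, 0, -1]])

```text
clock: 10.35
position: [0.4821, -0.2243, 0.0683]
eef_rot: [0.003, 0.708, 0.002, -0.706]
contact_force: [-4.0, 3.6, 17.9]
width: 0.0004
```

send_rows(increments=[[0, 0, 0.02, 0, 0, 0, -1], [0, 0, 0.07, 0, 0, 0, -1], [-0.004, -0.035, 0.08, 0, 0, 0, -1], [-0.007, -0.067, 0.08, 0, 0, 0, -1], [-0.007, -0.067, 0.08, 0, 0, 0, -1]])

```text
clock: 10.98
position: [0.4738, -0.2927, 0.1444]
eef_rot: [0.002, 0.707, 0.001, -0.707]
contact_force: [0.4, -0.8, 0.2]
width: 0.0004
```

```bash
python3 - <<'E'
from h import *
s=env.sense(); print(s["clock"],s["position"],s["contact_force"])
c=eyes.camera("side"); cv2.imwrite("pics/c4.png",cv2.resize(c["image"][220:320,295:395],(500,500),interpolation=cv2.INTER_CUBIC))
print(proj(c,env.sense()["position"]-[0,0,.011]))
E
```

```text
10.975 [ 0.47376109 -0.29266459  0.14444007] [ 0.35907617 -0.84133857  0.18914762]
[np.float64(329.42964412554505), np.float64(268.84081335778274)]
```

View pics/c4.png

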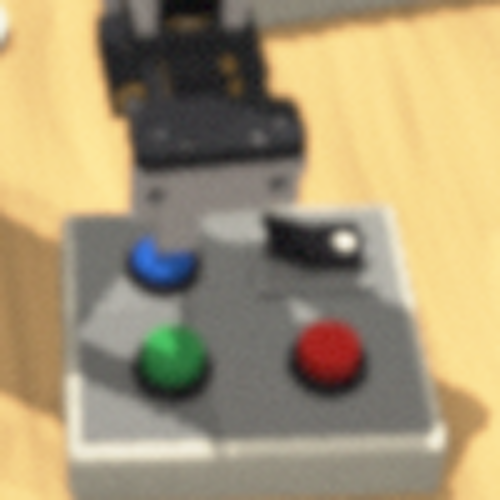

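Blue at crop (163,262) sits visibly lower in its mount than red and green, so it is latched. Pressing green.

send_rows(increments=[[0, 0, -0.03, 0, 0, 0, -1], [0, 0, -0.055, 0, 0, 0, -1], [0, 0, -0.066, 0, 0, 0, -1], [0, 0, -0.074, 0, 0, 0, -1], [0, 0, -0.08, 0, 0, 0, -1]])

```text
clock: 11.65
position: [0.4741, -0.29, 0.068]
eef_rot: [-0.003, -0.707, -0.003, 0.707]
contact_force: [-10.7, 8.6, 29.9]
width: 0.0006
```

send_rows(increments=[[0, 0, -0.001, 0, 0, 0, -1], [0, 0, -0.001, 0, 0, 0, -1]])

```text
clock: 11.9
position: [0.474, -0.29, 0.0682]
eef_rot: [0.003, 0.707, 0.003, -0.707]
contact_force: [-8.1, 7.9, 18.0]
width: 0.0007
```

send_rows(increments=[[0, 0, 0.02, 0, 0, 0, -1], [0, 0, 0.06, 0, 0, 0, -1], [0, 0, 0.1, 0, 0, 0, -1], [-0.05, 0, 0.13, 0, 0, 0, -1], [-0.1, 0, 0.15, 0, 0, 0, -1]])

```text
clock: 12.52
position: [0.374, -0.2916, 0.2162]
eef_rot: [0.005, 0.708, 0.002, -0.706]
contact_force: [-0.7, -1.4, 0.5]
width: 0.0002
```

send_rows(increments=[[-0.03, -0.03, 0, 0, 0, 0, -1], [-0.06, -0.06, 0, 0, 0, 0, -1], [-0.08, -0.1, 0, 0, 0, 0, -1], [-0.09, -0.12, 0, 0, 0, 0, -1], [-0.09, -0.12, 0, 0, 0, 0, -1]])

```text
clock: 13.15
position: [0.2836, -0.4121, 0.214]
eef_rot: [0.002, 0.707, 0.001, -0.707]
contact_force: [-0.5, 0.5, 0.2]
width: 0.0007
```

```bash
python3 - <<'E'
from h import *
s=env.sense(); print(s["clock"],s["position"],s["contact_force"])
c=eyes.camera("side"); t=eyes.camera("top")
a=cv2.resize(c["image"][90:330,240:440],(400,480),interpolation=cv2.INTER_CUBIC)
b=cv2.resize(t["image"][90:290,150:317],(400,480),interpolation=cv2.INTER_CUBIC)
cv2.imwrite("pics/c5.png",np.hstack([a,b]))
E
```

```text
13.15 [ 0.28356256 -0.41214628  0.21398166] [-0.52101036  0.45224053  0.23729228]
```

View pics/c5.png

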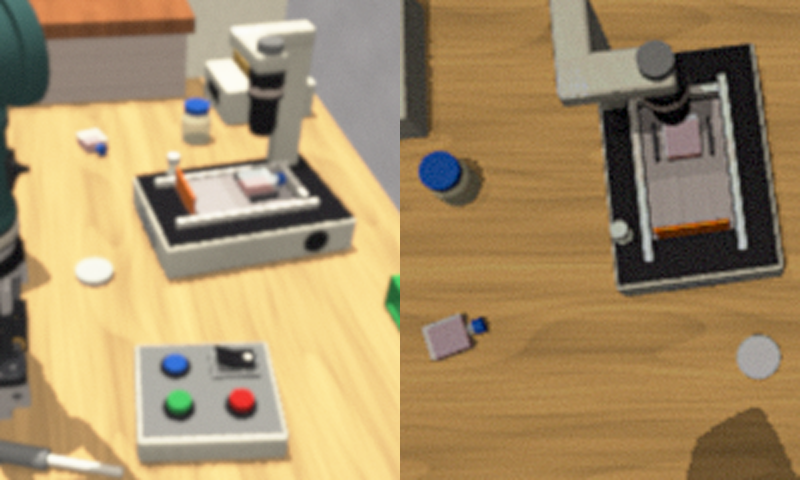

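In the final view the rocker is on, the carrier is home, blue is down, and green and red are up. The loose things in these crops look unmoved, so I'm handing in.

```bash
python3 -c "
from rig import env
print(env.sign_off())"
```

```text
the job is handed in; nothing more can be done
None
```

I did all four steps in the required order with the closed fingertips and handed the job in at about 13 s of the 61 s allowed. The sign-off gives no verdict.

| Step | Result | Fingertip height or force |
|---|---|---|
| Lamp rocker | Pressed level and still on in the last pictures | Tip stopped at 62 mm, about 12 N |
| Carrier | Pushed to its stop, against the back bar in the top view | Force rose from about 4 N to 28 N |
| Blue key | Fully down, and visibly lower in its mount than red and green after release | Tip at 57 mm, 18 N |
| Green key | Fully down, and up again in the last picture | Tip at 57 mm, 18–30 N |

The last pictures also show the red key up. The vial, dish, spare flask and jar look unmoved. The last crops did not show the media bottle or tip box, and showed only part of the pipette, but the arm stayed above all three. The wrist force reading was near zero once the arm was clear. I had no direct reading of the joints; the checks are from pictures, force and fingertip position. None of the checks failed or disagreed.

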